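Start up the bench granulator

TASK

Start up the plastics granulator by touch alone: closed fingertips are enough, and nothing is to be picked up. Push its half-open catch drawer fully home, then press the white-dotted, raised ends of the rockers on the switch box fully down in this order: blue, then yellow, then green. Leave the red rocker off, and leave everything else on the counter where it stands.

Things in the scene. Friction and masses are not known exactly. Their poses are not given: they have to be found in the camera images.
- granulator: bench granulator, fixed: green housing 300 (its x) x 260 (y) x 100 mm high; cutter chamber, motor and steel hopper on its top (to 250 mm high, all over 100 mm behind the front face). Origin: on the counter under the middle of the front face. x points from the front into the machine, z up; the drawer comes out of the front along -x.
- drawer_push (a point): middle of the outer edge of the black lip (120 mm wide, 10 mm thick) on the catch drawer's aluminium front (240 mm wide, 15 to 95 mm above the counter). The lip stands 15 mm out, so this is the drawer's foremost point, 89 mm above the counter. Moves with the drawer, axes as the granulator: pushing along +x shuts it.
- drawer (a joint): opening of the catch drawer in m: 0 fully home, at most 0.13; starts between 0.06 and 0.11. Slides with about 2 N of friction to a firm stop and stays where it is left.
- switchbox: grey switch box fixed to the counter, 130 (its x) x 280 (its y) x 55 mm high, with four coloured paddle rockers in a row along its y, 64 mm apart, in any order. Origin: centre of the underside; x points to the end of each rocker that is pressed (away from the robot), z up.
- blue_press (a point): white dot on the blue rocker's paddle, the point to press: on its top face, 22 mm from the pivot towards the box's +x, moving with it. Paddle 64 (x) x 36 (y) x 8 mm. Off, this end stands up, the dot 80 mm above the counter; fully pressed, 7 mm lower. Site axes are the box's at joint 0 and tilt with the joint.
- blue (a joint): blue rocker in rad: 0 off (end with the white dot up), 0.32 on (that end fully down, the near end up). Stiff pivot: about 3 N at the dot turns it, up to 7 N near the end of the stroke with a blunt fingertip; then a firm stop. It stays where it is left.
- yellow_press (a point): white dot on the yellow rocker's paddle, the point to press: on its top face, 22 mm from the pivot towards the box's +x, moving with it. Paddle 64 (x) x 36 (y) x 8 mm. Off, this end stands up, the dot 80 mm above the counter; fully pressed, 7 mm lower. Site axes are the box's at joint 0 and tilt with the joint.
- yellow (a joint): yellow rocker in rad: 0 off (end with the white dot up), 0.32 on (that end fully down, the near end up). Stiff pivot: about 3 N at the dot turns it, up to 7 N near the end of the stroke with a blunt fingertip; then a firm stop. It stays where it is left.
- green_press (a point): white dot on the green rocker's paddle, the point to press: on its top face, 22 mm from the pivot towards the box's +x, moving with it. Paddle 64 (x) x 36 (y) x 8 mm. Off, this end stands up, the dot 80 mm above the counter; fully pressed, 7 mm lower. Site axes are the box's at joint 0 and tilt with the joint.
- green (a joint): green rocker in rad: 0 off (end with the white dot up), 0.32 on (that end fully down, the near end up). Stiff pivot: about 3 N at the dot turns it, up to 7 N near the end of the stroke with a blunt fingertip; then a firm stop. It stays where it is left.
- red_press (a point): white dot on the red rocker's paddle, the point to press: on its top face, 22 mm from the pivot towards the box's +x, moving with it. Paddle 64 (x) x 36 (y) x 8 mm. Off, this end stands up, the dot 80 mm above the counter; fully pressed, 7 mm lower. Site axes are the box's at joint 0 and tilt with the joint.
- red (a joint): red rocker in rad: 0 off (end with the white dot up), 0.32 on (that end fully down, the near end up). Stiff pivot: about 3 N at the dot turns it, up to 7 N near the end of the stroke with a blunt fingertip; then a firm stop. It stays where it is left.
- crate: red slatted plastic crate, 240 x 160 x 120 mm high, loose bystander; origin at the centre of its underside.
- jar: glass jar with twist lid, 72 mm across, 110 mm high, loose bystander; origin at the centre of its underside.
- cap_a: blue bottle cap, 38 mm across, 16 mm high, loose bystander; origin at the centre of its underside.
- cap_b: blue bottle cap, 38 mm across, 16 mm high, loose bystander; origin at the centre of its underside.
- spatula: wooden spatula, 280 mm long, lying flat, loose bystander; origin at the centre of its underside.
- jug: collapsed white HDPE jug, lying, about 230 x 130 mm, 38 mm high, loose bystander; origin at the centre of its underside.
- can: tin can, 66 mm across, 100 mm high, loose bystander; origin at the centre of its underside.

How it is judged:
On the way, in this order (a step that is already met when the one before it is completed fails the run):
1. the catch drawer is pushed fully home (within 5 mm) (value of joint drawer below 0.005 m), for 0.2 s.
2. the blue rocker is pressed fully down (beyond 0.27 rad) (value of joint blue above 0.27 rad), for 0.2 s.
3. the yellow rocker is pressed fully down (beyond 0.27 rad) (value of joint yellow above 0.27 rad), for 0.2 s.
4. the green rocker is pressed fully down (beyond 0.27 rad) (value of joint green above 0.27 rad), for 0.2 s.
At the end, for the whole second after the job is handed in: Drawer within 5 mm of fully home; blue, yellow and green rockers fully pressed (beyond 0.27 of 0.32 rad); red rocker still off (below 0.06 rad); every bystander within 25 mm of where it started (value of joint drawer below 0.005 m and value of joint each of blue, yellow, green above 0.27 rad and value of joint red below 0.06 rad and distance of each of crate, jar, cap_a, cap_b, spatula, jug, can from where it was at the start of the episode below 0.025 m); the robot touches nothing.
It fails at once if blue switched on before the drawer is home (value of joint blue above 0.14 rad and value of joint drawer above 0.01 m).
It fails at once if yellow switched on before blue (value of joint yellow above 0.14 rad and value of joint blue below 0.2 rad).
It fails at once if green switched on before yellow (value of joint green above 0.14 rad and value of joint yellow below 0.2 rad).
It fails at once if the red rocker is switched (value of joint red above 0.14 rad).
It fails at once if a bystander (crate, jar, cap, spatula, jug or can) is lifted, carried or knocked away (more than 25 mm) (distance of any of crate, jar, cap_a, cap_b, spatula, jug, can from where it was at the start of the episode above 0.025 m).
It also fails if it takes over 53 s, if anything falls off the work surface, if the arm or the gripper's body presses on something with over 40 N, if the wrist force passes 120 N, or if a joint passes its speed limit or range.

ROBOT

A 7-joint arm with a two-finger parallel gripper is mounted at the origin on the work surface. World frame = base frame: x ahead of the robot, y to its left, z up, the work surface at z = 0. Lengths are in m, angles in rad, forces in N, time in s.
With the tool pointing down it reaches from about 0.4 to 0.85 m from the base axis. Payload 10.4 kg.
Tool frame: the origin (TCP) lies at the centre of the arm's flange, where the gripper is bolted on; the fingertips stand 173 mm ahead of it and the grasp point (between the pads) lies 155 mm ahead of it; z points along the fingers, y is the line along which they close (so a half turn about z gives the same grasp; the last joint's range is limited). The gripper opens to 85 mm and grips with 20 to 120 N. Pads are 22 mm wide; open, the fingers measure 114 mm over their backs; the gripper's body (76 mm by 85 mm) begins 54 mm behind the grasp point. The pads swing forward as they close: fully open they stand 13 mm farther back than shut.
Start: joints at [-1.165, 0.332, -0.065, 1.46, 0.022, 1.35, -0.088], TCP at [0.26, 0.568, 0.405] pointing down, gripper open.
Joint ranges: [-2.6, 2.6], [-0.5, 2.12], [-1.47, 1.34], [0.16, 2.42], [-1.27, 4.41], [0.06, 2.06], [-2.6, 2.6]. Speed limits (rad/s): [2.22, 2.22, 2.79, 2.79, 3.14, 3.14, 3.14].

INTERFACE

Orientations are given as a unit quaternion [x, y, z, w].
In Python, from workcell import manip, viewer, finder gives the robot as it stands.
- The arm moves only by the tool arm_command, never from a script. Its argument "plan" is a list of rows, each an object with "dp": the shift along the tool's x, y, z in mm, a list of three; "spin": the turn about the tool's z in rad. A call has 1 to 5 rows; each row shifts and turns the commanded pose from where the row before left it, along the tool's axes as they then stand; what a row does not reach is not made up. A row lasts 1/10 s, in which the tool goes at most 50 mm and 8.59 degrees, less where a joint would pass 70% of its speed; a pose out of reach is approached as far as the arm can. A call is refused whole if a number of a shift passes 50 or a number of a turn 0.15, either way. A call with a gripper value outside its range is refused whole. "grip" is the closure, from -1 (fully open) to 1 (shut), set as the call begins (left out, the last holds). The fingers move at their own pace and stop on an object; "newtons" is the grip in N (left out, the last holds). Time passes only in rows, so rows that do not move let the fingers close. It gives the time, the measured TCP pose, the force, the opening and the grip force at its end, in the units of the state.
- manip.get_obs(): the state, without advancing time (a new reading comes with each control period).
- viewer.camera(name): name is "side" or "top" or "wrist"; returns the picture (384x512x3 uint8, blue, green, red); there is no depth.
- viewer.camera_params(name): a dict with "vertical_fov" (degrees; the focal length in pixels is half the picture's height over the tangent of half this angle, whatever the lens; pixels are square), "cx", "cy" (the principal point, pixels), "R" (3x3) and "t" (3): a world point X has camera coordinates R X + t; the wrist camera has in their place "T_tool_cam" (4x4, takes a point from camera to tool coordinates, whose origin is the TCP and whose axes are the flange's). Camera axes: x right, y down, z forward; pixel columns grow to the right and rows downward; lengths in m; the calibration is good to about 2 mm. A picture is of the moment at which its call begins: read the wrist's pose just before it. camera_params takes no time and is no camera call.
- manip.hand_in(): hands the job in; it is judged then, once.
Trained networks look in the newest picture that a camera, given by its name, has taken for a name from the list of things; names that differ only in an ending like _2 or _b are one class to them, and where a whole thing is asked for, a point or a joint stands for the part that bears it (a point fixed in the world has none). Each returns a list of dicts, best first, with "score" (0 to 1); they miss things now and then, are a little off and sometimes report something else, mostly with a low value. They report only what shows in the picture. A call takes as long as a camera call.
- finder.find_in(camera, thing): "position" ([x, y, z] in m, in world coordinates, good to about 4 mm: the middle of the surface that is visible of it).
The state is a dict: "clock": time; "joint_pos": joint angles; "joint_velocities": joint speeds; "tau": joint torques, N m; "position": TCP position; "ee_rot": TCP orientation; "ft_force": force on the tool from outside, world axes, zero at the start; "torque": the same for the moment, N m; "grip_width": opening from 0.0 (shut) to 1.0 (fully open); "grasp_force": force on a finger pad.
Only numpy, scipy, OpenCV 4.12 (cv2) and the standard library are available. Lean on these libraries where they do the work, as an engineer would, in place of code of your own. Each camera call takes 0.05 s, during which the arm holds its last target. There are 200 camera calls.

## Working session

There is one attempt and no reset: what is moved stays moved. The work goes in short steps, Python scripts to look and compute and a tool call to move; the robot and the scene stay as the last step left them, time stands still between calls to the robot, and variables do not carry over. Pictures are saved under pics/ and viewed, at most 10 in all, crops included, and the job is handed in when it is done.

Besides the shell and the picture viewer there is one more tool, called after "Call:" as a command line: name --argument value ..., lists and objects as JSON in quotes. arm_command: Moves the arm, as the interface text tells. Its arguments: {"type":"object","properties":{"plan":{"type":"array","items":{"type":"object","properties":{"dp":{"type":"array","items":{"type":"number"}},"spin":{"type":"number"}}}},"grip":{"type":"number"},"newtons":{"type":"number"}},"required":["plan"]}

```bash
mkdir -p pics; cat > h.py <<'E'
from workcell import manip, viewer, finder
import numpy as np, cv2
from scipy.spatial.transform import Rotation as R
E
python3 - <<'E'
from h import *
o=manip.get_obs();print(o)
ims=[viewer.camera(n) for n in("top","side")]
for n,i in zip(("top","side"),ims): cv2.imwrite(f"pics/{n}0.png",i)
for n in("top","side"):
  for t in["drawer_push","switchbox","blue_press","yellow_press","green_press","red_press"]:
    print(n,t,[(np.round(d["position"],3).tolist(),round(d["score"],2)) for d in finder.find_in(n,t)[:2]])
for t in["granulator","crate","jar","cap_a","spatula","jug","can"]:
    print("top",t,[(np.round(d["position"],3).tolist(),round(d["score"],2)) for d in finder.find_in("top",t)[:2]])
print(viewer.camera_params("top"),viewer.camera_params("wrist"))
print(manip.get_obs()["clock"])
E
```

```text
{'clock': 0.0, 'joint_pos': array([-1.16457606,  0.3328839 , -0.06469315,  1.46095749,  0.02157111,
        1.34991492, -0.08850818]), 'joint_velocities': array([-0.00094809,  0.00147718, -0.00067264, -0.00083683,  0.00033164,
       -0.00029616,  0.00017999]), 'tau': array([ 6.59323123e-04, -6.25442576e+01,  4.97101061e-02, -3.91612995e+01,
        1.63618522e-02,  9.98524687e-03,  1.15078123e-05]), 'position': array([0.25981179, 0.56829083, 0.4039005 ]), 'ee_rot': array([ 2.12770884e-01,  9.77101843e-01, -7.22259178e-04, -1.35066077e-04]), 'ft_force': array([-0.9193398 , -0.85273764,  0.52509006]), 'torque': array([ 0.0319861 ,  0.03631716, -0.01022753]), 'grasp_force': 0.0, 'grip_width': 0.9995862061635601}
top drawer_push [([0.511, 0.209, 0.054], 0.37)]
top switchbox [([0.51, 0.207, 0.056], 0.83), ([0.54, -0.548, 0.031], 0.59)]
top blue_press [([0.517, 0.242, 0.077], 0.77)]
top yellow_press [([0.511, 0.239, 0.074], 0.59), ([0.514, 0.306, 0.077], 0.49)]
top green_press [([0.501, 0.108, 0.076], 0.52)]
top red_press [([0.503, 0.178, 0.078], 0.79), ([0.516, 0.305, 0.076], 0.36)]
side
[... 800 characters left out ...]
'cx': 254.37832717184799, 'cy': 189.78395333754565, 'R': array([[-0.0103728 , -0.99961861, -0.02559358],
       [-0.99214731,  0.01347896, -0.12434646],
       [ 0.12464401,  0.02410279, -0.99190873]]), 't': array([0.0128876 , 0.54659326, 1.12966049])} {'vertical_fov': 65.20592983544262, 'cx': 253.42870028689248, 'cy': 183.7527120164746, 'T_tool_cam': array([[-2.03429702e-04, -9.56039941e-01, -2.93236407e-01,
         7.45290772e-02],
       [ 9.99999144e-01, -5.73568247e-04,  1.17626808e-03,
        -1.53674510e-04],
       [-1.29275036e-03, -2.93235916e-01,  9.56039239e-01,
         3.10818839e-02],
       [ 0.00000000e+00,  0.00000000e+00,  0.00000000e+00,
         1.00000000e+00]])}
1.05
```

View pics/top0.png

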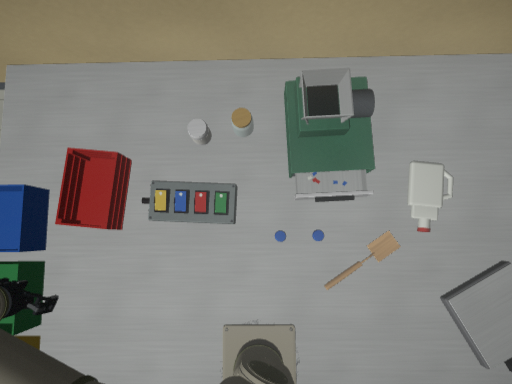

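View pics/side0.png

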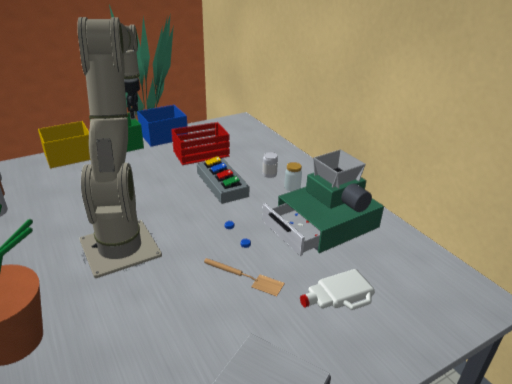

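The top view shows the rockers in the order yellow (160,200), blue (181,201), red (201,202), green (221,203). The lip is at (334,198), with the blue caps at (280,236) and (318,235). Next I'll convert these pixels to world positions.

```bash
cat >> h.py <<'E'
def ray(cam,px,z,shape=384):
    p=viewer.camera_params(cam); f=shape/2/np.tan(np.radians(p["vertical_fov"])/2)
    Rm,t=np.array(p["R"]),np.array(p["t"]); c=-Rm.T@t
    d=Rm.T@np.array([(px[0]-p["cx"])/f,(px[1]-p["cy"])/f,1]); return c+d*(z-c[2])/d[2]
E
python3 - <<'E'
from h import *
im=cv2.imread("pics/top0.png"); hsv=cv2.cvtColor(im,cv2.COLOR_BGR2HSV)
a=im[175:230,140:245]; b=im[160:215,285:390]
cv2.imwrite("pics/c0.png",cv2.resize(np.vstack([a,b]),None,fx=5,fy=5,interpolation=cv2.INTER_CUBIC))
for n,(lo,hi) in dict(yellow=(20,35),blue=(110,130),red=(0,8),green=(50,75)).items():
    m=cv2.inRange(hsv,(lo,130,70),(hi,255,255)); m[:185]=0;m[220:]=0;m[:,:150]=0;m[:,235:]=0
    k,l,s,c=cv2.connectedComponentsWithStats(m); i=1+s[1:,4].argmax()
    print(n,s[i],c[i],ray("top",c[i],.076).round(4))
E
```

```text
yellow [155 190  11  21 202] [160.11881188 200.45049505] [0.5114 0.3049 0.076 ]
blue [175 191  11  20 157] [179.99363057 201.24203822] [0.5081 0.2414 0.076 ]
red [195 192  11  20 203] [200.05418719 202.02463054] [0.5048 0.1776 0.076 ]Traceback (most recent call last):
  File "<stdin>", line 7, in <module>
ValueError: attempt to get argmax of an empty sequence
```

View pics/c0.png

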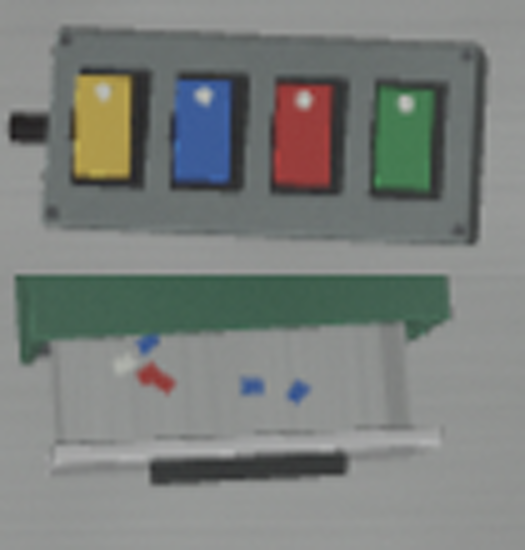

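The crop shows white dots at about (160.6,193.4), (181,194), (200.8,195) and (221,195.6). The lip's outer edge runs from (315.4,201.6) to (354.4,199.4).

```bash
python3 - <<'E'
from h import *
for n,p,z in[("y",(160.6,193.4),.08),("b",(181,194),.08),("r",(200.8,195),.08),("g",(221,195.6),.08),("lipL",(315.4,201.6),.087),("lipR",(354.4,199.4),.087),("houseL",(289.4,176.5),.1),("houseR",(374,168),.1),("frontL",(296,196),.095),("frontR",(373,191.5),.095)]:
    print(n,ray("top",p,z).round(4))
o=manip.get_obs();r=R.from_quat(o["ee_rot"]).as_matrix();print(r.round(3))
E
```

```text
y [0.5335 0.3027 0.08  ]
b [0.5307 0.2376 0.08  ]
r [0.5267 0.1747 0.08  ]
g [0.5239 0.1107 0.08  ]
lipL [ 0.5005 -0.1841  0.087 ]
lipR [ 0.5058 -0.3047  0.087 ]
houseL [ 0.5785 -0.1044  0.1   ]
houseR [ 0.6013 -0.366   0.1   ]
frontL [ 0.5179 -0.1237  0.095 ]
frontR [ 0.5288 -0.3607  0.095 ]
[[-0.909  0.416  0.   ]
 [ 0.416  0.909  0.   ]
 [ 0.     0.    -1.   ]]
```

Call:
arm_command --plan '[{"dp":[0,0,0],"spin":0.143},{"dp":[0,0,0],"spin":0.143},{"dp":[0,0,0],"spin":0.143},{"dp":[0,0,0],"spin":0.143},{"dp":[0,0,0],"spin":0.143}]' --grip 1

```text
clock: 1.55
position: [0.2598, 0.5684, 0.4048]
ee_rot: [0.544, 0.839, 0.0, -0.0]
ft_force: [0.3, -1.1, 0.4]
grip_width: 0.145
grasp_force: 0.0
```

Call:
arm_command --plan '[{"dp":[0,0,0],"spin":0.143},{"dp":[0,0,0],"spin":0.143},{"dp":[0,0,0],"spin":0.14},{"dp":[0,0,0],"spin":0},{"dp":[0,0,0],"spin":0}]'

```text
clock: 2.05
position: [0.2598, 0.5685, 0.4048]
ee_rot: [0.705, 0.709, 0.0, 0.0]
ft_force: [-0.7, 0.0, 0.1]
grip_width: -0.002
grasp_force: 0.0
```

Call:
arm_command --plan '[{"dp":[-32,37,0]},{"dp":[-32,37,0]},{"dp":[-32,37,0]},{"dp":[-32,37,0]},{"dp":[-32,37,0]}]'

```text
invalid input at $.plan[0]: expected keys dp, spin
```

Call:
arm_command --plan '[{"dp":[-49,0,0]},{"dp":[-49,0,0]},{"dp":[-49,0,0]},{"dp":[-49,0,0]},{"dp":[-49,0,0]}]'

```text
invalid input at $.plan[0]: expected keys dp, spin
```

Call:
arm_command --plan '[{"dp":[-49,0,0]},{"dp":[-49,0,0]},{"dp":[-49,0,0]},{"dp":[-49,0,0]},{"dp":[-49,0,0]}]'

```text
invalid input at $.plan[0]: expected keys dp, spin
```

Call:
arm_command --plan '[{"dp":[-32,37,0],"spin":0},{"dp":[-32,37,0],"spin":0},{"dp":[-32,37,0],"spin":0},{"dp":[-32,37,0],"spin":0},{"dp":[-32,37,0],"spin":0}]'

```text
clock: 2.55
position: [0.4463, 0.4071, 0.405]
ee_rot: [0.705, 0.709, 0.0, -0.0]
ft_force: [1.0, 0.3, -0.8]
grip_width: 0.003
grasp_force: 0.0
```

Call:
arm_command --plan '[{"dp":[-49,0,0],"spin":0},{"dp":[-49,0,0],"spin":0},{"dp":[-49,0,0],"spin":0},{"dp":[-49,0,0],"spin":0},{"dp":[-49,0,0],"spin":0}]'

```text
clock: 3.05
position: [0.4449, 0.1615, 0.4049]
ee_rot: [0.705, 0.709, 0.0, -0.0]
ft_force: [1.0, -0.3, 0.1]
grip_width: 0.001
grasp_force: 0.0
```

Call:
arm_command --plan '[{"dp":[-49,0,0],"spin":0},{"dp":[-49,0,0],"spin":0},{"dp":[-49,0,0],"spin":0},{"dp":[-49,0,0],"spin":0},{"dp":[-49,0,0],"spin":0}]'

```text
clock: 3.55
position: [0.445, -0.0835, 0.4051]
ee_rot: [0.705, 0.709, 0.001, 0.0]
ft_force: [0.5, 1.3, -0.2]
grip_width: 0.003
grasp_force: 0.0
```

Call:
arm_command --plan '[{"dp":[-40,0,0],"spin":0},{"dp":[-40,0,0],"spin":0},{"dp":[-40,0,0],"spin":0},{"dp":[-40,0,0],"spin":0},{"dp":[0,-5,40],"spin":0}]'

```text
clock: 4.05
position: [0.4409, -0.2471, 0.3684]
ee_rot: [0.708, 0.707, 0.001, 0.004]
ft_force: [0.8, 0.8, -1.2]
grip_width: 0.001
grasp_force: 0.0
```

Call:
arm_command --plan '[{"dp":[0,0,40],"spin":0},{"dp":[0,0,40],"spin":0},{"dp":[0,0,40],"spin":0},{"dp":[0,0,5],"spin":0},{"dp":[0,0,0],"spin":0}]'

```text
clock: 4.55
position: [0.4406, -0.2415, 0.2398]
ee_rot: [0.706, 0.708, -0.001, -0.001]
ft_force: [-0.3, -0.7, -0.3]
grip_width: -0.001
grasp_force: 0.0
```

```bash
python3 - <<'E'
from h import *
s=viewer.camera("side"); t=viewer.camera("top")
cv2.imwrite("pics/m1.png",np.hstack([cv2.resize(s[120:270,200:400],(600,450)),cv2.resize(t[80:230,280:380],None,fx=2,fy=3)]))
E
```

```text
(no output)
```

View pics/m1.png

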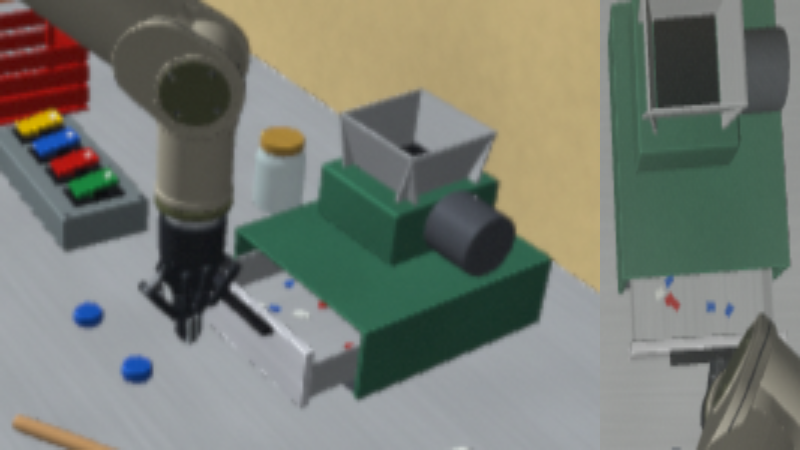

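The side view shows the closed fingers about 50 mm in front of the lip, with the knuckles spread along x. I'll turn the hand so the knuckles lie along the lip.

Call:
arm_command --plan '[{"dp":[0,0,0],"spin":0.149},{"dp":[0,0,0],"spin":0.149},{"dp":[0,0,0],"spin":0.149},{"dp":[0,0,0],"spin":0.149},{"dp":[0,0,0],"spin":0.149}]'

```text
clock: 5.15
position: [0.4416, -0.2416, 0.2419]
ee_rot: [0.917, 0.4, 0.002, 0.001]
ft_force: [0.3, 0.5, 0.2]
grip_width: 0.003
grasp_force: 0.0
```

Call:
arm_command --plan '[{"dp":[0,0,0],"spin":0.149},{"dp":[0,0,0],"spin":0.149},{"dp":[0,0,0],"spin":0.149},{"dp":[0,0,0],"spin":0.149},{"dp":[0,0,0],"spin":0.149}]'

```text
clock: 5.65
position: [0.4416, -0.2415, 0.2417]
ee_rot: [0.999, 0.039, 0.002, -0.0]
ft_force: [-0.1, -0.1, 0.4]
grip_width: 0.002
grasp_force: 0.0
```

Call:
arm_command --plan '[{"dp":[0,0,-4],"spin":0.03},{"dp":[15,0,0],"spin":0},{"dp":[15,0,0],"spin":0},{"dp":[10,0,0],"spin":0},{"dp":[10,0,0],"spin":0}]'

```text
clock: 6.15
position: [0.4916, -0.2388, 0.2449]
ee_rot: [1.0, 0.026, 0.001, -0.0]
ft_force: [-4.6, -0.7, 3.3]
grip_width: 0.002
grasp_force: 6.6
```

Call:
arm_command --plan '[{"dp":[10,0,0],"spin":0},{"dp":[10,0,0],"spin":0},{"dp":[10,0,0],"spin":0},{"dp":[10,0,0],"spin":0},{"dp":[10,0,0],"spin":0}]'

```text
clock: 6.65
position: [0.5412, -0.2364, 0.2436]
ee_rot: [1.0, 0.026, -0.0, 0.0]
ft_force: [-2.2, -1.8, 1.1]
grip_width: 0.004
grasp_force: 1.4
```

Call:
arm_command --plan '[{"dp":[5,0,0],"spin":0},{"dp":[5,0,0],"spin":0},{"dp":[3,0,0],"spin":0},{"dp":[2,0,0],"spin":0},{"dp":[0,0,0],"spin":0}]'

```text
clock: 7.15
position: [0.5557, -0.2353, 0.2436]
ee_rot: [1.0, 0.026, 0.0, -0.0]
ft_force: [-0.0, 0.6, 0.4]
grip_width: -0.004
grasp_force: 0.0
```

Call:
arm_command --plan '[{"dp":[4,0,0],"spin":0},{"dp":[4,0,0],"spin":0},{"dp":[4,0,0],"spin":0},{"dp":[3,0,0],"spin":0},{"dp":[0,0,0],"spin":0}]'

```text
clock: 7.65
position: [0.5613, -0.2372, 0.2425]
ee_rot: [1.0, 0.022, -0.012, -0.004]
ft_force: [-62.9, 13.8, 44.6]
grip_width: -0.004
grasp_force: 32.1
```

The drawer is at its stop. I'll back off and check.

Call:
arm_command --plan '[{"dp":[-7,0,0],"spin":0},{"dp":[0,0,0],"spin":0},{"dp":[-10,0,0],"spin":0},{"dp":[-30,0,0],"spin":0},{"dp":[-30,0,0],"spin":0}]'

```text
clock: 8.15
position: [0.4932, -0.2384, 0.2437]
ee_rot: [1.0, 0.026, 0.001, 0.0]
ft_force: [-0.3, -0.3, 0.7]
grip_width: -0.007
grasp_force: 0.0
```

Call:
arm_command --plan '[{"dp":[0,0,-30],"spin":0},{"dp":[0,-40,-25],"spin":0},{"dp":[0,-49,0],"spin":0},{"dp":[0,-49,0],"spin":0},{"dp":[0,-49,0],"spin":0}]'

```text
clock: 8.65
position: [0.4838, -0.0499, 0.2989]
ee_rot: [1.0, 0.026, 0.001, -0.001]
ft_force: [0.2, 1.0, -0.5]
grip_width: 0.001
grasp_force: 0.0
```

```bash
python3 - <<'E'
from h import *
t=viewer.camera("top");print(manip.get_obs()["position"])
cv2.imwrite("pics/m2.png",cv2.resize(t[130:250,130:400],None,fx=2.9,fy=2.9,interpolation=cv2.INTER_CUBIC))
E
```

```text
[ 0.48433917 -0.04001833  0.29816668]
```

View pics/m2.png

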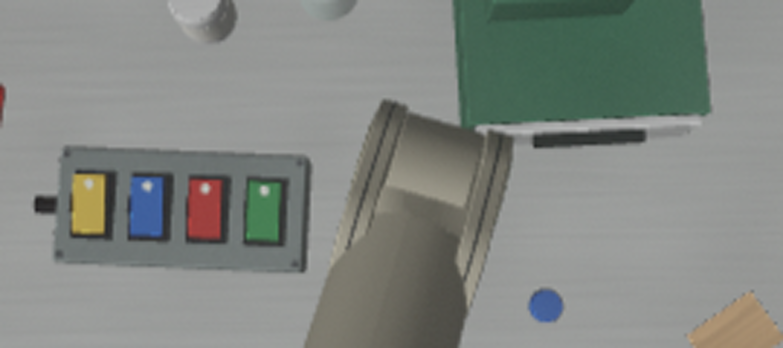

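The drawer front now sits flush with the housing. Next I'll go above blue.

Call:
arm_command --plan '[{"dp":[11,-46,0],"spin":0},{"dp":[11,-46,0],"spin":0},{"dp":[11,-46,0],"spin":0},{"dp":[11,-46,0],"spin":0},{"dp":[11,-46,0],"spin":0}]'

```text
clock: 9.2
position: [0.5271, 0.183, 0.2989]
ee_rot: [1.0, 0.026, 0.0, -0.001]
ft_force: [1.2, -0.6, 2.5]
grip_width: 0.001
grasp_force: 0.0
```

Call:
arm_command --plan '[{"dp":[10,-45,0],"spin":0},{"dp":[0,0,0],"spin":0.1},{"dp":[0,0,20],"spin":0},{"dp":[0,0,0],"spin":0},{"dp":[0,0,0],"spin":0}]'

```text
clock: 9.7
position: [0.5347, 0.2259, 0.279]
ee_rot: [1.0, -0.024, -0.0, -0.0]
ft_force: [0.0, -0.5, 0.6]
grip_width: -0.001
grasp_force: 0.0
```

```bash
python3 - <<'E'
from h import *
o=manip.get_obs();w=viewer.camera("wrist");s=viewer.camera("side");print(o["position"],o["ee_rot"])
P=viewer.camera_params("wrist");Tc=P["T_tool_cam"];f=192/np.tan(np.radians(P["vertical_fov"])/2)
def proj(X):
    t=R.from_quat(o["ee_rot"]).inv().apply(np.array(X)-o["position"]);c=np.linalg.inv(Tc)@np.r_[t,1]
    return f*c[0]/c[2]+P["cx"],f*c[1]/c[2]+P["cy"]
for n,X in dict(y=(.5335,.3027,.08),b=(.5307,.2376,.08),r=(.5267,.1747,.08),g=(.5239,.1107,.08)).items(): print(n,proj(X))
cv2.imwrite("pics/w1.png",np.vstack([cv2.resize(w,(448,336)),cv2.resize(s[120:230,180:380],(448,246))]))
E
```

```text
[0.53469033 0.22588311 0.27898577] [ 9.99709821e-01 -2.40886468e-02 -5.45358864e-05 -8.96980382e-05]
y (np.float64(128.3913992425297), np.float64(228.14237709487776))
b (np.float64(234.63816042356416), np.float64(227.68353874168125))
r (np.float64(337.43400605197496), np.float64(229.16607060653146))
g (np.float64(442.08614673263446), np.float64(228.7864165703991))
```

View pics/w1.png

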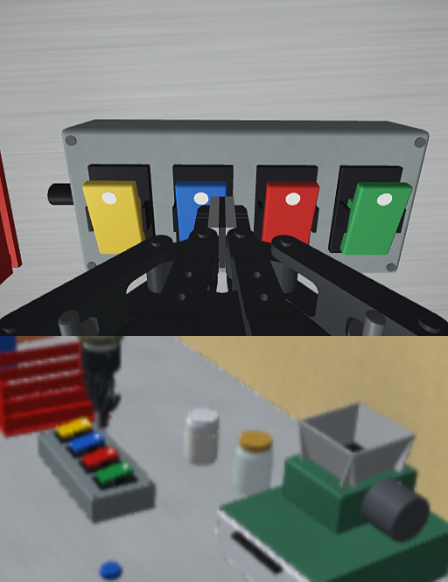

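The wrist view shows the dots at (125,226), (230,226), (335,227) and (439,227), 2–3 mm off my prediction. Now I'll press blue.

Call:
arm_command --plan '[{"dp":[0,-14,0],"spin":0},{"dp":[0,0,12],"spin":0},{"dp":[0,0,10],"spin":0},{"dp":[0,0,5],"spin":0},{"dp":[0,0,3],"spin":0}]'

```text
clock: 10.3
position: [0.5355, 0.2401, 0.2484]
ee_rot: [1.0, -0.024, 0.0, -0.0]
ft_force: [1.0, 1.9, 4.9]
grip_width: -0.002
grasp_force: 2.5
```

Call:
arm_command --plan '[{"dp":[0,0,3],"spin":0},{"dp":[0,0,2],"spin":0},{"dp":[0,0,0],"spin":0}]'

```text
clock: 10.6
position: [0.5359, 0.2398, 0.2466]
ee_rot: [1.0, -0.024, -0.0, -0.001]
ft_force: [-12.5, -1.2, 36.3]
grip_width: 0.002
grasp_force: 16.9
```

That is a firm stop. I'll lift and go on to yellow.

Call:
arm_command --plan '[{"dp":[0,0,0],"spin":0},{"dp":[0,0,0],"spin":0},{"dp":[0,0,-5],"spin":0},{"dp":[0,0,-30],"spin":0},{"dp":[0,-32,0],"spin":0}]'

```text
clock: 11.1
position: [0.5385, 0.2675, 0.2821]
ee_rot: [1.0, -0.028, 0.002, -0.0]
ft_force: [1.9, 0.1, 0.8]
grip_width: -0.002
grasp_force: 0.0
```

Call:
arm_command --plan '[{"dp":[0,-32,0],"spin":0},{"dp":[0,0,0],"spin":0},{"dp":[0,0,17],"spin":0},{"dp":[0,0,7],"spin":0},{"dp":[0,0,4],"spin":0}]'

```text
clock: 11.6
position: [0.5385, 0.3028, 0.2498]
ee_rot: [1.0, -0.025, -0.0, 0.0]
ft_force: [1.1, -0.9, 4.2]
grip_width: -0.001
grasp_force: 2.6
```

Call:
arm_command --plan '[{"dp":[0,0,4],"spin":0},{"dp":[0,0,2.5],"spin":0},{"dp":[0,0,0],"spin":0},{"dp":[0,0,0],"spin":0},{"dp":[0,0,0],"spin":0}]'

```text
clock: 12.1
position: [0.539, 0.3026, 0.2469]
ee_rot: [1.0, -0.025, -0.0, -0.001]
ft_force: [-9.6, -5.2, 29.7]
grip_width: 0.003
grasp_force: 13.9
```

Call:
arm_command --plan '[{"dp":[0,0,1],"spin":0},{"dp":[0,0,0],"spin":0},{"dp":[0,0,-6],"spin":0},{"dp":[0,0,-35],"spin":0},{"dp":[0,48,0],"spin":0}]'

```text
clock: 12.6
position: [0.5365, 0.2611, 0.287]
ee_rot: [1.0, -0.02, 0.002, -0.002]
ft_force: [1.4, -1.3, -0.1]
grip_width: 0.004
grasp_force: 0.0
```

Call:
arm_command --plan '[{"dp":[0,48,0],"spin":0},{"dp":[0,48,0],"spin":0},{"dp":[0,48,0],"spin":0},{"dp":[0,0,0],"spin":0},{"dp":[0,0,0],"spin":0}]'

```text
clock: 13.1
position: [0.5289, 0.1107, 0.2842]
ee_rot: [1.0, -0.026, -0.0, -0.001]
ft_force: [-1.0, 0.2, -0.6]
grip_width: 0.003
grasp_force: 0.0
```

```bash
python3 - <<'E'
from h import *
w=viewer.camera("wrist");s=viewer.camera("side")
cv2.imwrite("pics/w2.png",np.vstack([cv2.resize(w,(448,336)),cv2.resize(s[140:210,180:280],(374,262))[:, :].copy() if 0 else cv2.resize(s[145:205,180:270],(448,260))]))
E
```

```text
(no output)
```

View pics/w2.png

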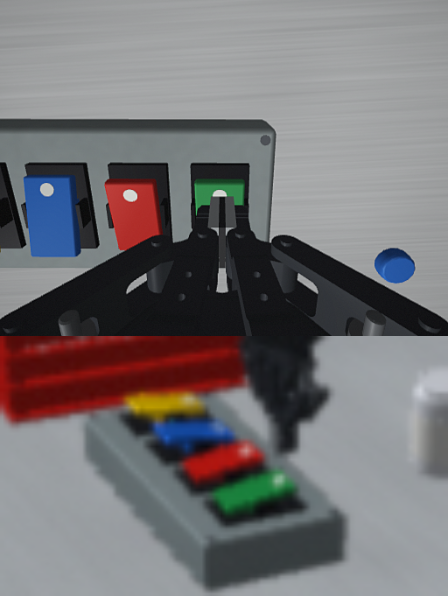

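Blue is tilted over (its dot has shifted to (53,216) in full-size pixels), red is still up, and the fingers are centred on the green dot at about (251,222). Now green.

Call:
arm_command --plan '[{"dp":[0,0,18],"spin":0},{"dp":[0,0,10],"spin":0},{"dp":[0,0,5],"spin":0},{"dp":[0,0,4],"spin":0},{"dp":[0,0,3],"spin":0}]'

```text
clock: 13.7
position: [0.5298, 0.1129, 0.2461]
ee_rot: [1.0, -0.024, 0.0, -0.001]
ft_force: [-17.2, 2.0, 54.4]
grip_width: 0.003
grasp_force: 25.2
```

Call:
arm_command --plan '[{"dp":[0,0,0.5],"spin":0},{"dp":[0,0,0],"spin":0},{"dp":[0,0,0],"spin":0},{"dp":[0,0,0],"spin":0}]'

```text
clock: 14.1
position: [0.5298, 0.1127, 0.2464]
ee_rot: [1.0, -0.024, 0.0, -0.002]
ft_force: [-13.1, 1.9, 38.1]
grip_width: 0.001
grasp_force: 17.7
```

Next I'll lift, move clear and check everything.

Call:
arm_command --plan '[{"dp":[0,0,-6],"spin":0},{"dp":[0,0,-40],"spin":0},{"dp":[0,0,-40],"spin":0},{"dp":[0,45,-30],"spin":0},{"dp":[0,49,0],"spin":0}]'

```text
clock: 14.6
position: [0.5258, 0.0221, 0.3606]
ee_rot: [1.0, -0.022, 0.002, -0.0]
ft_force: [0.9, -1.1, -0.6]
grip_width: 0.001
grasp_force: 0.0
```

Call:
arm_command --plan '[{"dp":[0,49,0],"spin":0},{"dp":[0,40,0],"spin":0},{"dp":[0,0,0],"spin":0},{"dp":[0,0,0],"spin":0}]'

```text
clock: 15.0
position: [0.5202, -0.0681, 0.3575]
ee_rot: [1.0, -0.025, -0.0, -0.0]
ft_force: [-0.2, 0.7, 0.5]
grip_width: -0.005
grasp_force: 0.0
```

```bash
python3 - <<'E'
from h import *
t=viewer.camera("top");s=viewer.camera("side")
I=cv2.INTER_CUBIC
cv2.imwrite("pics/f.png",np.vstack([cv2.resize(t[130:250,130:400],(600,267),interpolation=I),cv2.resize(s[145:205,180:290],(600,327),interpolation=I)]))
E
```

```text
(no output)
```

View pics/f.png

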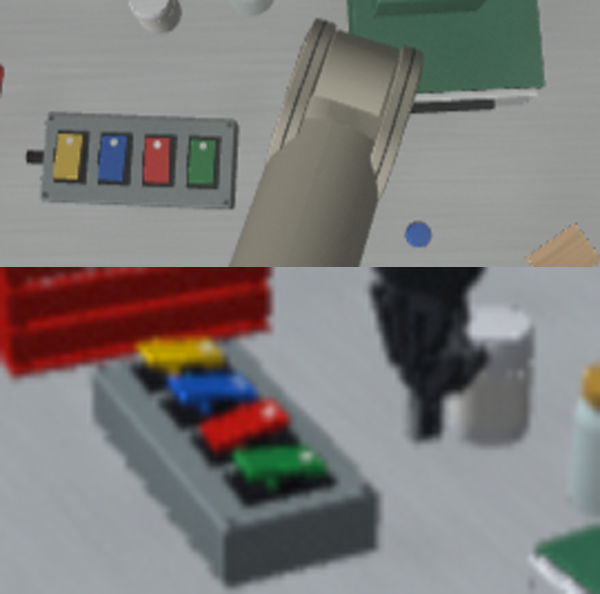

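The drawer is shut. Yellow, blue and green are down, red is up, and the crate, jar and can look undisturbed.

```bash
python3 -c "
from h import *
print(manip.hand_in())"
```

```text
the job is handed in; nothing more can be done
None
```

The drawer is fully home and blue, yellow and green were pressed down in that order, with red left off; I handed the job in at about 15 s, but no verdict came back.

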